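Find the tired clip of the recipe rail

TASK

One of the three clips that hold the recipe boards has a tired spring. Tug gently upward at the boards to feel which clip lets its board slip easily, leaving the boards in the firm clips standing where they are, then draw the board out of the tired clip and press it fully home, upright and square, in the new empty clip at the right-hand end of the rail, without ramming it or disturbing the things round about.

Things in the scene. Friction and masses are not known exactly. Their poses are not given: they have to be found in the camera images.
- rail: Fixed recipe rail: oak bar 70 mm deep (x), 312 long (y), 18 high, with four like steel spring clips on its middle line at y = +114, +38, -38 (each holding a board) and -114 mm (new, empty). Origin: centre of its underside; x across it away from the robot, y along it to the left, z up. A house-high oak post, 123 x 93 mm, stands left of it at world (0.56, 0.14); pass it on the robot's side.
- new_clip (a point): The new, empty, firm clip at the rail's right-hand end: the point on top of the oak bar where the middle of the lower edge of a board fully home in this clip stands. Axes as the rail's. Pushing a board down into this clip takes about 10 to 22 N until the board meets the bar.
- old_clip (a point): The same point of the second clip from the left (y = +38 mm), axes as the rail's. Each clip, 34 mm wide, has a fixed back plate behind the board and a sprung, hinged front leaf pressing the board on it 36 mm above the bar. Its lips flare apart to a mouth 18 mm wide, about 62 mm above the bar. A firm clip holds against an upward pull of 6.5 to 11 N; the tired one lets the board slide at 1 to 4 N, unless the hand leans it on a jaw.
- board_1_mid (a point): Centre (half-way up) of the left recipe board: stiff, white, upright, 62 mm wide (y), 4 mm thick (x), 125 mm tall (z), about 80 g, with thin ruled lines on the face towards the robot (-x). Its oak grip strip along the top, 64 wide x 10 thick x 20 high, has its middle 52 mm above this point; lower edge 62.5 mm below. Starts fully home, lower edge on the oak bar.
- board_2_mid (a point): Centre (half-way up) of the second-from-left recipe board: stiff, white, upright, 62 mm wide (y), 4 mm thick (x), 125 mm tall (z), about 80 g, with thin ruled lines on the face towards the robot (-x). Its oak grip strip along the top, 64 wide x 10 thick x 20 high, has its middle 52 mm above this point; lower edge 62.5 mm below. Starts fully home, lower edge on the oak bar.
- board_3_mid (a point): Centre (half-way up) of the third-from-left recipe board: stiff, white, upright, 62 mm wide (y), 4 mm thick (x), 125 mm tall (z), about 80 g, with thin ruled lines on the face towards the robot (-x). Its oak grip strip along the top, 64 wide x 10 thick x 20 high, has its middle 52 mm above this point; lower edge 62.5 mm below. Starts fully home, lower edge on the oak bar.
- board_1: The same board as board_1_mid; origin at the middle of its lower edge, axes the same.
- board_2: The same board as board_2_mid; origin at the middle of its lower edge.
- board_3: The same board as board_3_mid; origin at the middle of its lower edge.
- salt_shaker: Glass salt shaker with a grey cap, 44 mm across, 90 mm tall, behind the rail; origin at the centre of its underside. Leave alone.
- jam_jar: Jam jar with a green lid, 64 mm across, 99 mm tall, behind the rail; origin at the centre of its underside. Leave alone.

How it is judged:
On the way:
1. one board has been drawn up clear of its clip (z of any of board_1_mid, board_2_mid, board_3_mid in the frame of new_clip above 0.1225 m), for 0.1 s.
At the end, for the whole second after the job is handed in: One board stands home in the new clip: centre within 10 mm, lower edge within 3 mm of the bar, upright within 0.10 rad, square within 0.12 rad, at rest. The other two are within 12 mm of their starts, each pressed on its back plate with over 5.5 N, as only firm clips do: the tired one is empty (((horizontal distance between board_1_mid and new_clip below 0.01 m and z of board_1_mid in the frame of new_clip between 0.055 and 0.0655 m and angle between board_1_mid's own z axis and vertical below 0.1 rad and angle between the x axis of board_1_mid and the x axis of new_clip, either way round below 0.12 rad and linear speed of board_1 below 0.01 m/s and distance of each of board_2_mid, board_3_mid from where it was at the start of the episode below 0.012 m and contact force between each of board_2, board_3 and rail above 5.5 N) or (horizontal distance between board_2_mid and new_clip below 0.01 m and z of board_2_mid in the frame of new_clip between 0.055 and 0.0655 m and angle between board_2_mid's own z axis and vertical below 0.1 rad and angle between the x axis of board_2_mid and the x axis of new_clip, either way round below 0.12 rad and linear speed of board_2 below 0.01 m/s and distance of each of board_1_mid, board_3_mid from where it was at the start of the episode below 0.012 m and contact force between each of board_1, board_3 and rail above 5.5 N) or (horizontal distance between board_3_mid and new_clip below 0.01 m and z of board_3_mid in the frame of new_clip between 0.055 and 0.0655 m and angle between board_3_mid's own z axis and vertical below 0.1 rad and angle between the x axis of board_3_mid and the x axis of new_clip, either way round below 0.12 rad and linear speed of board_3 below 0.01 m/s and distance of each of board_1_mid, board_2_mid from where it was at the start of the episode below 0.012 m and contact force between each of board_1, board_2 and rail above 5.5 N))); the robot touches nothing.
It fails at once if a second board is pulled out of its clip (two boards more than 25 mm from their starts) (distance of each of board_1_mid, board_2_mid from where it was at the start of the episode above 0.025 m or distance of each of board_1_mid, board_3_mid from where it was at the start of the episode above 0.025 m or distance of each of board_2_mid, board_3_mid from where it was at the start of the episode above 0.025 m).
It fails at once if a board is rammed: pressed on the rail with more than 40 N (contact force between any of board_1, board_2, board_3 and rail above 40 N).
It fails at once if a bystander is moved by more than 25 mm (distance of any of salt_shaker, jam_jar from where it was at the start of the episode above 0.025 m).
It also fails if it takes over 72 s, if anything falls off the work surface, if the arm or the gripper's body presses on something with over 40 N, if the wrist force passes 120 N, or if a joint passes its speed limit or range.

ROBOT

A 6-joint arm with a two-finger parallel gripper is mounted at the origin on a cart in front of the work surface, level with it; the furniture and walls round the work are solid. World frame = base frame: x ahead of the robot, y to its left, z up, the work surface at z = 0. Lengths are in m, angles in rad, forces in N, time in s.
With the tool pointing down it reaches from about 0.35 to 0.975 m from the base axis. Payload 4.9 kg.
Tool frame: the origin (TCP) lies at the very end of the fingers, on their centre line; the grasp point (between the pads) lies 19 mm behind it; z points along the fingers, x is the direction in which the jaws open and shut, and the axes are right-handed (so a half turn about z gives the same grasp; the last joint's range is limited). The gripper opens to 85 mm and grips with 20 to 120 N. Pads are 22 mm wide; open, the fingers measure 114 mm over their backs; the gripper's body (76 mm by 85 mm) begins 54 mm behind the grasp point. The pads swing forward as they close: fully open they stand 13 mm farther back than shut.
Start: joints at [-1.451, 0.053, 1.613, -0, 1.476, -0.119], TCP at [0.148, -0.607, 0.231] pointing down, gripper open.
Joint ranges: [-3.01, 3.01], [-1.01, 2.22], [0.06, 2.58], [-1.02, 4.17], [0.09, 2.62], [-3.14, 3.14]. Speed limits (rad/s): [2.57, 2.57, 3.14, 3.14, 3.14, 3.14].

INTERFACE

Orientations are given as a unit quaternion [w, x, y, z].
In Python, from plant import manip, imaging gives the robot as it stands.
- The arm moves only by the shell command python3 -m pendant 'ROWS'. ROWS is JSON, a list that holds one entry, the list of rows, each a list of 7 numbers: the turn, a rotation vector about the world's x, y, z in units of pi rad (1.0 is pi rad), then the shift along the world's x, y, z in units of 250 mm (1.0 is 250 mm), then the opening, from 0 (shut) to 1 (fully open). In form: [[[ax, ay, az, tx, ty, tz, claw], ...]]. A call has 1 to 20 rows; each row shifts and turns the commanded pose from where the row before left it; what a row does not reach is not made up. A row lasts 1/8 s, in which the tool goes at most 62.5 mm and 10.7 degrees, less where a joint would pass 70% of its speed; a pose out of reach is approached as far as the arm can. A call with a number of a shift or a turn outside -1 to 1 is refused whole. A call with a gripper value outside its range is refused whole. The fingers move at their own pace and stop on an object; the grip force is fixed at half the most. Time passes only in rows, so rows that do not move let the fingers close. It gives the time, the measured TCP pose, the force and the opening at its end, in the units of the state.
- manip.state(): the state, without advancing time (a new reading comes with each control period).
- imaging.grab_frame(name): name is "scene" or "top" or "wrist"; returns a dict with "frame" (384x512x3 uint8, blue, green, red), "mtx" (3x3 intrinsics, pixels), "k1" (the pictures are not rectified: a ray, as slopes to the right and down, at radius r is drawn at 1 + k1 r^2 times it, then the intrinsics apply), "world_to_cam" (4x4, takes a point from world to camera coordinates). Camera axes: x right, y down, z forward; pixel columns grow to the right and rows downward; lengths in m; the calibration is good to about 2 mm. A picture is of the moment at which its call begins. There is no depth.
- manip.job_done(): hands the job in, once; it reports no verdict.
The state is a dict: "time": time; "joint_pos": joint angles; "joint_vel": joint speeds; "joint_efforts": joint torques, N m; "tool_pos": TCP position; "tool_rot": TCP orientation; "contact_force": force on the tool from outside, world axes, zero at the start; "ft_torque": the same for the moment, N m; "gripper_width": opening from 0.0 (shut) to 1.0 (fully open).
Only numpy, scipy, OpenCV 4.12 (cv2) and the standard library are available. Lean on these libraries where they do the work, as an engineer would, in place of code of your own. Each camera call takes 0.05 s, during which the arm holds its last target. There are 200 camera calls.

## Working session

There is one attempt and no reset: what is moved stays moved. The work goes in short steps, Python scripts to look and compute and a shell command to move; the robot and the scene stay as the last step left them, time stands still between calls to the robot, and variables do not carry over. Pictures are saved under pics/ and viewed, about 8 in all and at most 12, crops included, and the job is handed in when it is done.

```bash
mkdir -p pics; cat > h.py <<'E'
import numpy as np,cv2
from plant import manip,imaging
def grab(n,f=None):
    d=imaging.grab_frame(n)
    if f: cv2.imwrite('pics/'+f,d['frame'])
    return d
def proj(d,p):
    T=np.array(d['world_to_cam']);c=T[:3,:3]@np.array(p)+T[:3,3];s=c[:2]/c[2]
    s=s*(1+d['k1']*(s@s));K=np.array(d['mtx']);return K[:2,:2]@s+K[:2,2]
def ray(d,uv):
    K=np.array(d['mtx']);m=np.linalg.solve(K[:2,:2],np.array(uv)-K[:2,2]);s=m.copy()
    for _ in range(20): s=m/(1+d['k1']*(s@s))
    T=np.array(d['world_to_cam']);R=T[:3,:3];return -R.T@T[:3,3],R.T@np.array([s[0],s[1],1])
def onz(d,uv,z):
    o,v=ray(d,uv);return o+v*(z-o[2])/v[2]
E
python3 - <<'E'
from h import *
import pickle
a=grab('scene');b=grab('top');pickle.dump((a,b),open('d.pkl','wb'))
for d in(a,b):print(d['mtx'],d['k1'],ray(d,(256,192)))
cv2.imwrite('pics/s.png',cv2.resize(a['frame'],(768,576)));cv2.imwrite('pics/t.png',cv2.resize(b['frame'],(768,576)))
print(manip.state())
E
```

```text
[[350.58454237   0.         257.86380702]
 [  0.         350.58454237 188.43895469]
 [  0.           0.           1.        ]] 0.021807993053519194 (array([0.21927854, 0.45600451, 0.5874016 ]), array([ 0.34779976, -0.74531907, -0.56891673]))
[[448.80336138   0.         258.38474997]
 [  0.         448.80336138 182.11577591]
 [  0.           0.           1.        ]] -0.1560898551782387 (array([ 0.47613415, -0.19106336,  0.92949424]), array([ 0.02348417,  0.00258209, -0.99997759]))
{'time': 0.1, 'joint_pos': array([-1.45100092e+00,  5.32924835e-02,  1.61413552e+00, -2.07439618e-05,
        1.47600977e+00, -1.19042251e-01]), 'joint_vel': array([-0.00050383, -0.00031243, -0.00288488,  0.00082168,  0.00177653,
       -0.00201218]), 'joint_efforts': array([ 1.21060316e-02, -3.94880676e+01, -3.71464348e+01,  6.04113447e-04,
        3.80614452e-03,  8.91384758e-06]), 'tool_pos': array([ 0.14776037, -0.60670838,  0.23019759]), 'tool_rot': array([-6.44800002e-04,  7.86312378e-01, -6.17828450e-01, -6.59892386e-04]), 'contact_force': array([ 0.78935023, -0.42875976, -0.14723055]), 'ft_torque': array([ 3.43524314e-06, -1.83387454e-02,  5.16204155e-02]), 'gripper_width': 1.0008645122636495}
```

View pics/s.png

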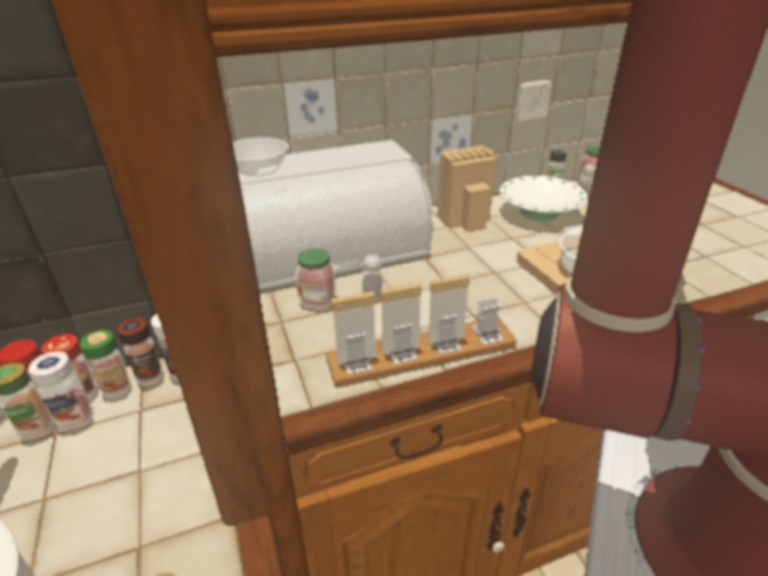

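View pics/t.png

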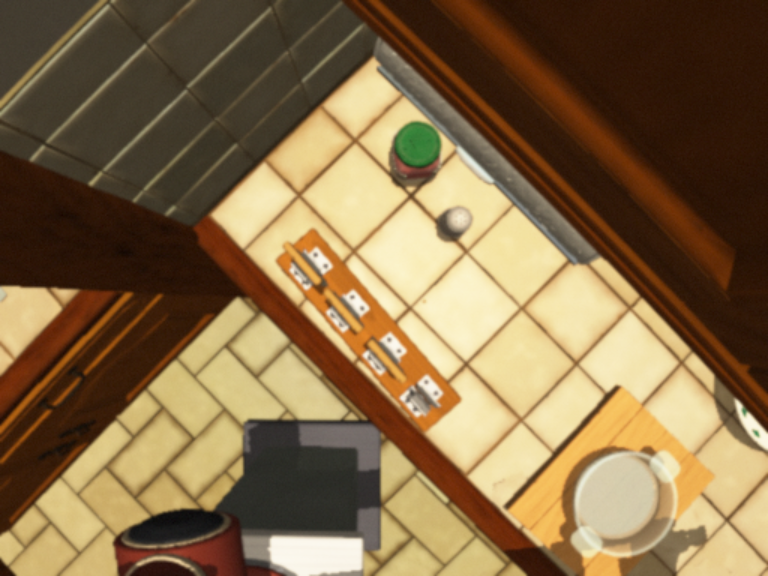

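```bash
python3 - <<'E'
from h import *
import pickle
a,b=pickle.load(open('d.pkl','rb'))
cv2.imwrite('pics/tc.png',cv2.resize(b['frame'][140:300,170:330],(800,800),interpolation=cv2.INTER_CUBIC)[50:650])
for n,p in dict(tl=(315,230),r=(461,397),b=(425,432),l=(278,262)).items(): print(n,onz(b,np.array(p)*2/3,.018))
for p in [(285,243),(324,286),(327,290),(362,332),(366,340),(404,381)]: print(onz(b,np.array(p)*2/3,.143))
E
```

```text
tl [ 0.57603442 -0.09429148  0.018     ]
r [ 0.35030348 -0.29371842  0.018     ]
b [ 0.30269785 -0.24517926  0.018     ]
l [ 0.53213155 -0.04418979  0.018     ]
[ 0.5468755  -0.07231449  0.143     ]
[ 0.49656802 -0.11882427  0.143     ]
[ 0.49190854 -0.12238154  0.143     ]
[ 0.44313047 -0.16363393  0.143     ]
[ 0.43383234 -0.16835171  0.143     ]
[ 0.38622166 -0.212897    0.143     ]
```

View pics/tc.png

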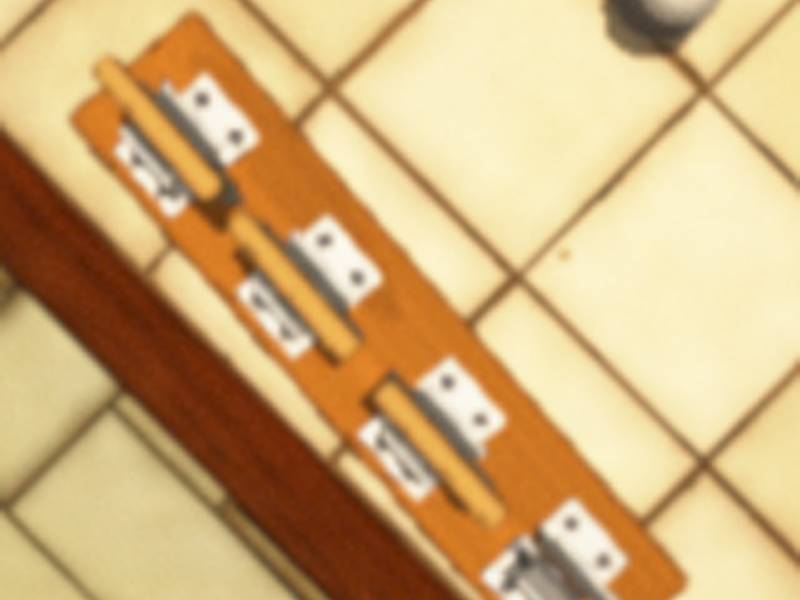

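```bash
python3 - <<'E'
from h import *
import pickle
a,b=pickle.load(open('d.pkl','rb'))
f=lambda c,z:onz(b,(170+c[0]*.2,140+(c[1]+50)*.2),z)[:2]
for q in [[(95,70),(112,57),(222,185),(205,200)],[(235,225),(250,212),(358,345),(343,360)],[(373,395),(390,380),(503,510),(488,525)]]:
    P=np.array([f(c,.143) for c in q]);d=(P[0]+P[1]-P[2]-P[3])/2
    print(P.mean(0),np.hypot(*d),np.degrees(np.arctan2(d[1],d[0])),np.hypot(*(P[0]-P[1])))
print([f(c,.018) for c in [(193,12),(72,118),(687,580)]])
for q in [(95,70),(112,57)]: pass
E
```

```text
[ 0.52299007 -0.09327847] 0.06004231548851084 41.020590857435856 0.0075525854257265206
[ 0.46792255 -0.14236637] 0.06033082816711234 39.2862470439551 0.006963856259269388
[ 0.40974699 -0.19243385] 0.060501285049345294 41.5151103366162 0.007931567165082032
[array([ 0.57794334, -0.091397  ]), array([ 0.53430624, -0.04223888]), array([ 0.34758482, -0.29387204])]
```

```bash
python3 -m pendant '[[[0,0,0.0096,0.04,0.058,-0.004,1],[0,0,0.0096,0.08,0.116,-0.008,1],[0,0,0.0096,0.08,0.116,-0.008,1],[0,0,0.0096,0.08,0.116,-0.008,1],[0,0,0.0096,0.08,0.116,-0.008,1],[0,0,0.0096,0.08,0.116,-0.008,1],[0,0,0.0096,0.08,0.116,-0.008,1],[0,0,0.0096,0.08,0.116,-0.008,1],[0,0,0.0096,0.08,0.116,-0.008,1],[0,0,0.0096,0.08,0.116,-0.008,1],[0,0,0.0096,0.08,0.116,-0.008,1],[0,0,0.0096,0.08,0.116,-0.008,1],[0,0,0.0096,0.08,0.116,-0.008,1],[0,0,0.0096,0.08,0.116,-0.008,1],[0,0,0.0096,0.08,0.116,-0.008,1],[0,0,0.0096,0.06,0.087,-0.006,1],[0,0,0,0.02,0.029,0,1],[0,0,0,0,0,0,1]]]'
python3 - <<'E'
from h import *
import pickle
d=grab('wrist');pickle.dump(d,open('w.pkl','wb'));cv2.imwrite('pics/w1.png',cv2.resize(d['frame'],(768,576),interpolation=cv2.INTER_CUBIC))
s=manip.state();print(s['time'],s['tool_pos'],s['contact_force'])
for p in [(.467,-.1427,.143),(.523,-.0933,.143),(.4097,-.1924,.143)]:print(proj(d,p)*1.5)
E
```

```text
time: 2.35
tool_pos: [0.4576, -0.1573, 0.2007]
tool_rot: [0.0, 0.911, -0.412, -0.0]
contact_force: [-0.2, -0.7, -0.5]
gripper_width: 1.0
2.4 [ 0.45749857 -0.15781238  0.20075998] [-0.35882774  0.04849045  0.28805064]
[364.86356285 286.75999224]
[363.23416515  96.11641009]
[365.11009177 442.55160134]
```

View pics/w1.png

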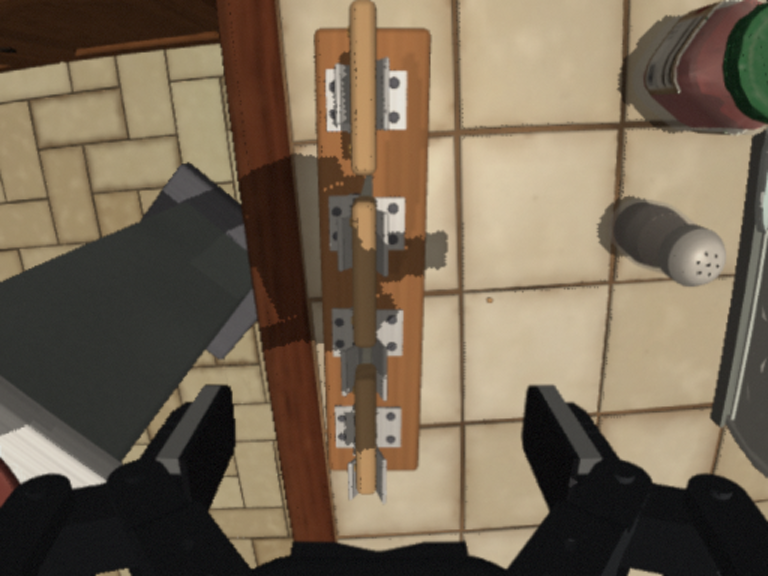

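```bash
python3 -m pendant '[[[0,0,0,0.021,0.033,0,1],[0,0,0,0.021,0.032,0,1],[0,0,0,0,0,-0.05,1],[0,0,0,0,0,-0.06,1],[0,0,0,0,0,-0.06,1],[0,0,0,0,0,-0.06,1],[0,0,0,0,0,-0.06,1],[0,0,0,0,0,-0.059,1],[0,0,0,0,0,0,1],[0,0,0,0,0,0,1]]]'
python3 - <<'E'
from h import *
d=grab('wrist');cv2.imwrite('pics/w2.png',cv2.resize(d['frame'],(768,576),interpolation=cv2.INTER_CUBIC))
s=manip.state();print(s['time'],s['tool_pos'],s['contact_force'])
E
```

```text
time: 3.65
tool_pos: [0.4687, -0.1417, 0.1139]
tool_rot: [0.0, 0.911, -0.412, 0.0]
contact_force: [-0.0, 0.3, 0.0]
gripper_width: 1.001
3.7 [ 0.46887179 -0.14171955  0.11431176] [ 0.48363361 -0.27935233 -0.13426311]
```

View pics/w2.png

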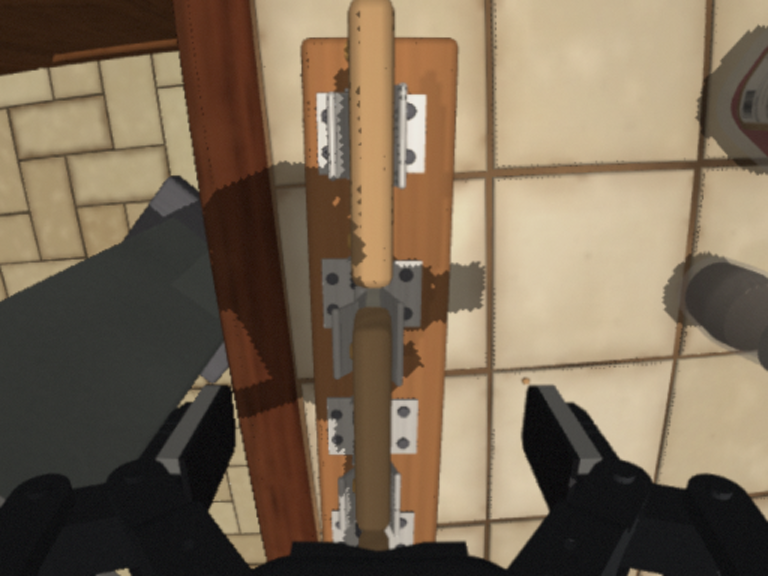

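```bash
python3 -m pendant '[[[0,0,0,-0.005,0.0055,0,1],[0,0,0,0,0,0,0.5],[0,0,0,0,0,0,0.3],[0,0,0,0,0,0,0.2],[0,0,0,0,0,0,0.2]]]'
python3 -m pendant '[[[0,0,0,0,0,0,0.0],[0,0,0,0,0,0,0],[0,0,0,0,0,0,0],[0,0,0,0,0,0,0]]]'
```

```text
time: 4.32
tool_pos: [0.4671, -0.1401, 0.1135]
tool_rot: [-0.0, 0.911, -0.412, -0.0]
contact_force: [-0.0, 0.1, 0.1]
gripper_width: 0.202
time: 4.82
tool_pos: [0.4672, -0.1403, 0.1137]
tool_rot: [0.0, 0.911, -0.412, 0.0]
contact_force: [0.7, -0.7, -0.6]
gripper_width: 0.111
```

```bash
for i in 1; do python3 -m pendant '[[[0,0,0,0,0,0.002,0],[0,0,0,0,0,0.002,0]]]'; done; python3 -m pendant '[[[0,0,0,0,0,0.002,0],[0,0,0,0,0,0.002,0]]]'
```

```text
time: 5.08
tool_pos: [0.467, -0.1401, 0.1143]
tool_rot: [0.0, 0.911, -0.412, -0.0]
contact_force: [1.2, -0.7, -2.1]
gripper_width: 0.105
time: 5.32
tool_pos: [0.467, -0.1401, 0.1155]
tool_rot: [0.0, 0.911, -0.412, -0.0]
contact_force: [1.4, 0.2, -1.8]
gripper_width: 0.11
```

```bash
python3 -m pendant '[[[0,0,0,0,0,0.004,0],[0,0,0,0,0,0.004,0]]]'; python3 -m pendant '[[[0,0,0,0,0,0.004,0],[0,0,0,0,0,0.004,0]]]'
```

```text
time: 5.58
tool_pos: [0.4671, -0.1401, 0.1176]
tool_rot: [0.0, 0.911, -0.412, 0.0]
contact_force: [0.8, -0.7, -2.3]
gripper_width: 0.112
time: 5.82
tool_pos: [0.4671, -0.1401, 0.1197]
tool_rot: [-0.0, 0.911, -0.412, 0.0]
contact_force: [0.7, -1.2, -2.4]
gripper_width: 0.106
```

```bash
python3 -m pendant '[[[0,0,0,0,0,0.01,0],[0,0,0,0,0,0.02,0],[0,0,0,0,0,0.02,0],[0,0,0,0,0,0.02,0],[0,0,0,0,0,0.02,0],[0,0,0,0,0,0.02,0],[0,0,0,0,0,0.02,0]]]';python3 -m pendant '[[[0,0,0,0,0,0.03,0],[0,0,0,0,0,0.03,0],[0,0,0,0,0,0.03,0],[0,0,0,0,0,0.03,0],[0,0,0,0,0,0.03,0],[0,0,0,0,0,0.04,0],[0,0,0,0,0,0.05,0],[0,0,0,0,0,0.06,0],[0,0,0,0,0,0.06,0],[0,0,0,0,0,0.05,0],[0,0,0,0,0,0.02,0],[0,0,0,0,0,0,0]]]'
```

```text
time: 6.7
tool_pos: [0.4671, -0.1401, 0.1524]
tool_rot: [-0.0, 0.911, -0.412, 0.0]
contact_force: [-0.5, -1.3, -2.4]
gripper_width: 0.102
time: 8.2
tool_pos: [0.4672, -0.1402, 0.2598]
tool_rot: [-0.0, 0.911, -0.412, 0.0]
contact_force: [-0.0, 0.4, -1.5]
gripper_width: 0.103
```

```bash
python3 -m pendant '[[[0,0,0,-0.02,-0.0176,0,0],[0,0,0,-0.05,-0.044,0,0],[0,0,0,-0.06,-0.053,0,0],[0,0,0,-0.06,-0.053,0,0],[0,0,0,-0.06,-0.053,0,0],[0,0,0,-0.06,-0.053,0,0],[0,0,0,-0.06,-0.053,0,0],[0,0,0,-0.05,-0.044,0,0],[0,0,0,-0.036,-0.0314,0,0],[0,0,0,0,0,0,0],[0,0,0,0,0,0,0]]]'
python3 - <<'E'
from h import *
import pickle
a=grab('scene');b=grab('top');w=grab('wrist');pickle.dump((a,b,w),open('e.pkl','wb'))
s=manip.state();print(s['time'],s['tool_pos'],s['contact_force'])
rz=lambda im,x0,x1,y0,y1,W,H:cv2.resize(im[y0:y1,x0:x1],(W,H),interpolation=cv2.INTER_CUBIC)
cv2.imwrite('pics/m1.png',np.hstack([rz(a['frame'],200,360,60,260,400,500),rz(w['frame'],156,316,172,372,400,500)]))
cv2.imwrite('pics/m2.png',rz(b['frame'],170,330,140,260,800,600))
E
```

```text
time: 9.57
tool_pos: [0.3531, -0.2405, 0.2595]
tool_rot: [-0.0, 0.911, -0.412, 0.0]
contact_force: [0.3, -0.1, -0.4]
gripper_width: 0.105
9.725 [ 0.35334546 -0.24033205  0.25949488] [ 1.03318977 -0.35795091 -0.42289961]
```

View pics/m1.png

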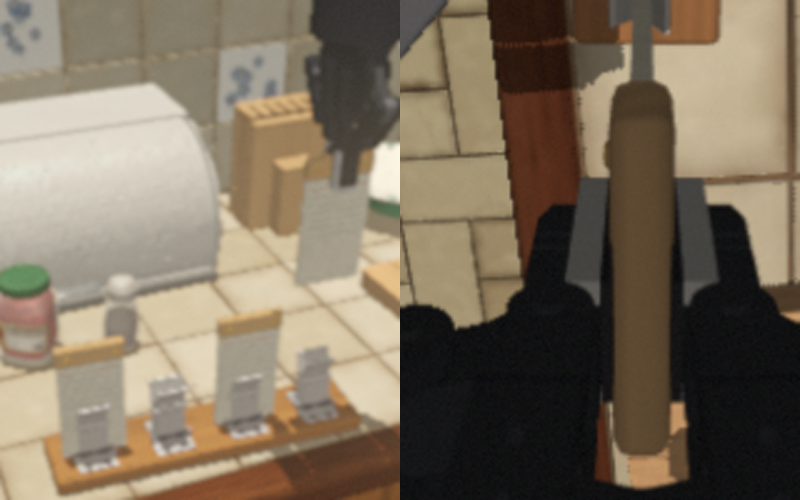

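```bash
python3 -m pendant '[[[0,0,0,0,0,-0.03,0],[0,0,0,0,0,-0.05,0],[0,0,0,0,0,-0.05,0],[0,0,0,0,0,-0.05,0],[0,0,0,0,0,-0.05,0],[0,0,0,0,0,-0.04,0],[0,0,0,0,0,-0.03,0],[0,0,0,0,0,-0.02,0],[0,0,0,0,0,0,0]]]'; python3 -m pendant '[[[0,0,0,0,0,-0.01,0],[0,0,0,0,0,-0.01,0],[0,0,0,0,0,-0.01,0],[0,0,0,0,0,-0.01,0]]]'
python3 - <<'E'
from h import *
a=grab('scene')
cv2.imwrite('pics/m3.png',cv2.resize(a['frame'][120:260,200:380],(800,600),interpolation=cv2.INTER_CUBIC))
E
```

```text
time: 10.85
tool_pos: [0.353, -0.2406, 0.1793]
tool_rot: [-0.0, 0.911, -0.412, -0.0]
contact_force: [-0.0, -0.8, -0.6]
gripper_width: 0.107
time: 11.35
tool_pos: [0.3531, -0.2406, 0.1694]
tool_rot: [-0.0, 0.911, -0.412, 0.0]
contact_force: [0.1, -0.5, -1.5]
gripper_width: 0.111
```

View pics/m3.png

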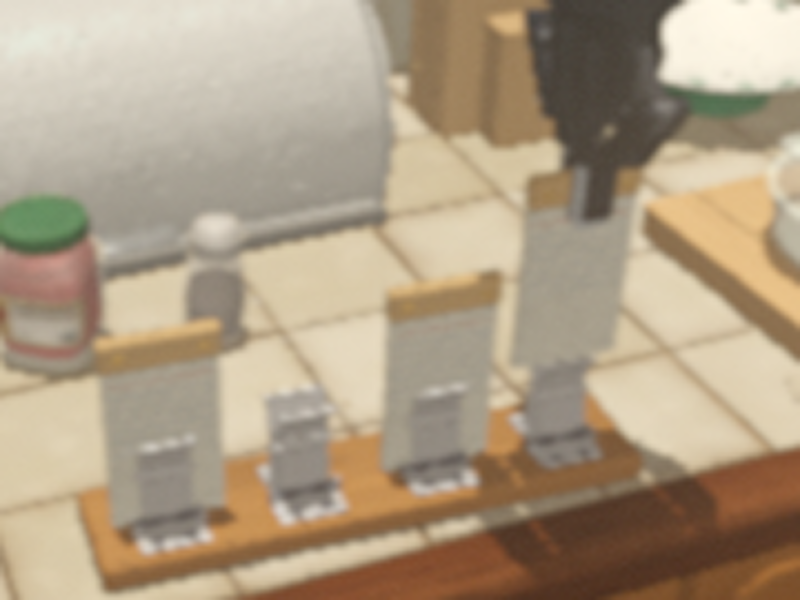

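```bash
python3 -m pendant '[[[0,0,0,0,0,-0.01,0],[0,0,0,0,0,-0.01,0],[0,0,0,0,0,-0.01,0],[0,0,0,0,0,-0.01,0]]]';  python3 -m pendant '[[[0,0,0,0,0,-0.01,0],[0,0,0,0,0,-0.01,0],[0,0,0,0,0,0,0]]]'; python3 -m pendant '[[[0,0,0,0,0,-0.01,0],[0,0,0,0,0,-0.01,0],[0,0,0,0,0,0,0]]]'
```

```text
time: 11.9
tool_pos: [0.3531, -0.2406, 0.1594]
tool_rot: [-0.0, 0.911, -0.412, -0.0]
contact_force: [0.2, 0.4, -0.3]
gripper_width: 0.103
time: 12.28
tool_pos: [0.3531, -0.2406, 0.1543]
tool_rot: [-0.0, 0.911, -0.412, 0.0]
contact_force: [1.1, -0.9, -1.9]
gripper_width: 0.112
time: 12.65
tool_pos: [0.354, -0.2415, 0.1531]
tool_rot: [0.0, 0.911, -0.412, 0.001]
contact_force: [-3.5, 2.7, 13.2]
gripper_width: 0.102
```

```bash
python3 -m pendant '[[[0,0,0,0,0,-0.004,0],[0,0,0,0,0,0,0]]]';  python3 -m pendant '[[[0,0,0,0,0,-0.004,0],[0,0,0,0,0,0,0]]]'
```

```text
time: 12.9
tool_pos: [0.3542, -0.2417, 0.153]
tool_rot: [0.001, 0.911, -0.412, 0.002]
contact_force: [-3.8, 3.3, 17.2]
gripper_width: 0.103
time: 13.15
tool_pos: [0.3543, -0.2418, 0.1523]
tool_rot: [0.001, 0.911, -0.412, 0.002]
contact_force: [-4.6, 4.0, 17.8]
gripper_width: 0.102
```

```bash
python3 -m pendant '[[[0,0,0,-0.004,0.0045,0,0],[0,0,0,0,0,0,0]]]';  python3 -m pendant '[[[0,0,0,-0.004,0.0045,-0.002,0],[0,0,0,0,0,0,0]]]'
python3 - <<'E'
from h import *
a=grab('scene');b=grab('wrist')
rz=lambda im,x0,x1,y0,y1,W,H:cv2.resize(im[y0:y1,x0:x1],(W,H),interpolation=cv2.INTER_CUBIC)
cv2.imwrite('pics/m4.png',np.hstack([rz(a['frame'],280,360,140,250,400,550),rz(b['frame'],156,316,152,372,400,550)]))
E
```

```text
time: 13.4
tool_pos: [0.3537, -0.241, 0.1523]
tool_rot: [0.001, 0.911, -0.412, 0.002]
contact_force: [-2.4, 2.5, 17.8]
gripper_width: 0.107
time: 13.65
tool_pos: [0.3531, -0.2404, 0.152]
tool_rot: [0.001, 0.911, -0.412, 0.003]
contact_force: [-2.0, 0.8, 15.2]
gripper_width: 0.108
```

View pics/m4.png

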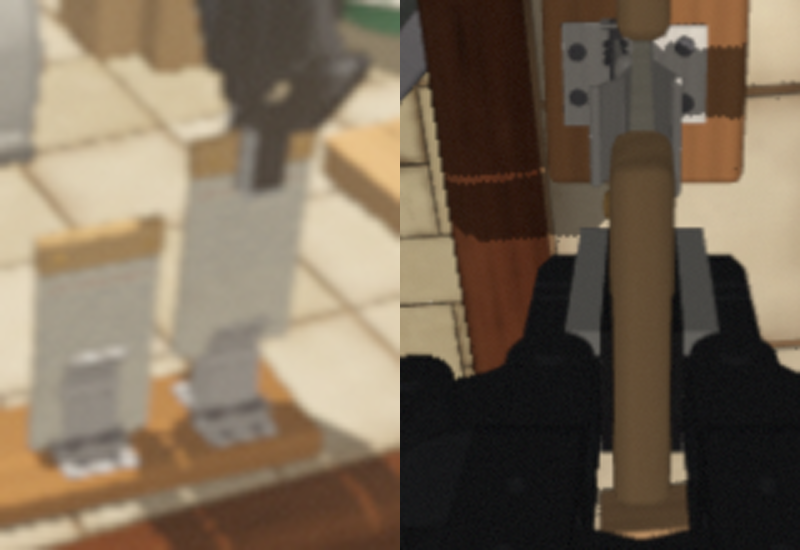

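```bash
python3 -m pendant '[[[0,0,0,-0.001,0.001,-0.004,0],[0,0,0,0,0,0,0]]]';  python3 -m pendant '[[[0,0,0,-0.001,0.001,-0.004,0],[0,0,0,0,0,0,0]]]'; python3 -m pendant '[[[0,0,0,-0.001,0.001,-0.004,0],[0,0,0,0,0,0,0]]]'
```

```text
time: 14.0
tool_pos: [0.3531, -0.2404, 0.1513]
tool_rot: [0.001, 0.911, -0.412, 0.004]
contact_force: [-1.3, 1.0, 16.0]
gripper_width: 0.104
time: 14.25
tool_pos: [0.353, -0.2403, 0.1507]
tool_rot: [0.002, 0.911, -0.412, 0.004]
contact_force: [-0.6, 1.8, 16.7]
gripper_width: 0.104
time: 14.5
tool_pos: [0.353, -0.2402, 0.15]
tool_rot: [0.002, 0.911, -0.412, 0.004]
contact_force: [-2.3, 1.2, 17.9]
gripper_width: 0.109
```

```bash
python3 -m pendant '[[[0,0,0,0,0,-0.005,0],[0,0,0,0,0,-0.005,0],[0,0,0,0,0,0,0]]]';  python3 -m pendant '[[[0,0,0,0,0,-0.005,0],[0,0,0,0,0,-0.005,0],[0,0,0,0,0,0,0]]]'
```

```text
time: 14.88
tool_pos: [0.3527, -0.2399, 0.1462]
tool_rot: [0.001, 0.911, -0.412, 0.004]
contact_force: [-0.7, -0.7, 11.8]
gripper_width: 0.108
time: 15.25
tool_pos: [0.3527, -0.2399, 0.1435]
tool_rot: [0.001, 0.911, -0.412, 0.004]
contact_force: [-0.1, -0.1, 11.7]
gripper_width: 0.107
```

```bash
python3 -m pendant '[[[0,0,0,0,0,-0.008,0],[0,0,0,0,0,-0.008,0],[0,0,0,0,0,-0.008,0],[0,0,0,0,0,-0.008,0],[0,0,0,0,0,0,0]]]';  python3 -m pendant '[[[0,0,0,0,0,-0.008,0],[0,0,0,0,0,-0.008,0],[0,0,0,0,0,-0.008,0],[0,0,0,0,0,-0.008,0],[0,0,0,0,0,-0.008,0],[0,0,0,0,0,-0.008,0],[0,0,0,0,0,0,0]]]'
```

```text
time: 15.88
tool_pos: [0.3528, -0.24, 0.1353]
tool_rot: [0.001, 0.911, -0.412, 0.004]
contact_force: [0.6, -0.9, 11.2]
gripper_width: 0.105
time: 16.75
tool_pos: [0.3529, -0.2401, 0.1232]
tool_rot: [0.001, 0.911, -0.412, 0.004]
contact_force: [0.7, -1.5, 10.1]
gripper_width: 0.108
```

```bash
python3 -m pendant '[[[0,0,0,0,0,-0.008,0],[0,0,0,0,0,-0.008,0],[0,0,0,0,0,-0.008,0],[0,0,0,0,0,0,0]]]';  python3 -m pendant '[[[0,0,0,0,0,-0.004,0],[0,0,0,0,0,-0.004,0],[0,0,0,0,0,0,0]]]'; python3 -m pendant '[[[0,0,0,0,0,-0.004,0],[0,0,0,0,0,0,0]]]'
```

```text
time: 17.25
tool_pos: [0.3529, -0.2401, 0.1171]
tool_rot: [0.001, 0.911, -0.412, 0.004]
contact_force: [2.2, -1.1, 10.2]
gripper_width: 0.105
time: 17.62
tool_pos: [0.353, -0.2402, 0.1153]
tool_rot: [0.001, 0.911, -0.412, 0.004]
contact_force: [1.7, -1.3, 10.1]
gripper_width: 0.108
time: 17.88
tool_pos: [0.353, -0.2402, 0.1143]
tool_rot: [0.002, 0.911, -0.412, 0.004]
contact_force: [1.2, -0.8, 11.0]
gripper_width: 0.106
```

```bash
python3 -m pendant '[[[0,0,0,0,0,-0.003,0],[0,0,0,0,0,0,0]]]';  python3 -m pendant '[[[0,0,0,0,0,-0.003,0],[0,0,0,0,0,0,0]]]'
```

```text
time: 18.12
tool_pos: [0.353, -0.2402, 0.1136]
tool_rot: [0.001, 0.911, -0.412, 0.004]
contact_force: [0.8, -1.0, 11.1]
gripper_width: 0.106
time: 18.38
tool_pos: [0.3531, -0.2404, 0.1135]
tool_rot: [0.002, 0.911, -0.412, 0.004]
contact_force: [-0.6, 0.5, 14.9]
gripper_width: 0.106
```

```bash
python3 -m pendant '[[[0,0,0,0,0,0.005,0],[0,0,0,0,0,0.004,0],[0,0,0,0,0,0,0.25],[0,0,0,0,0,0,0.5],[0,0,0,0,0,0,1],[0,0,0,0,0,0,1],[0,0,0,0,0,0,1],[0,0,0,0,0,0,1]]]'; python3 -m pendant '[[[0,0,0,0,0,0.04,1],[0,0,0,0,0,0.06,1],[0,0,0,0,0,0.08,1],[0,0,0,0,0,0.1,1],[0,0,0,0,0,0.1,1],[0,0,0,0,0,0.1,1],[0,0,0,-0.1,-0.1,0.1,1],[0,0,0,-0.1,-0.15,0,1],[0,0,0,-0.1,-0.15,0,1],[0,0,0,0,0,0,1],[0,0,0,0,0,0,1]]]'
python3 - <<'E'
from h import *
import pickle
a=grab('scene');b=grab('top');pickle.dump((a,b),open('f.pkl','wb'))
rz=lambda im,x0,x1,y0,y1,W,H:cv2.resize(im[y0:y1,x0:x1],(W,H),interpolation=cv2.INTER_CUBIC)
cv2.imwrite('pics/m5.png',np.hstack([rz(a['frame'],210,350,150,260,400,314),rz(b['frame'],180,320,150,290,400,314)]))
E
```

```text
time: 19.38
tool_pos: [0.3503, -0.2376, 0.1107]
tool_rot: [-0.0, 0.911, -0.412, -0.0]
contact_force: [0.3, 0.1, -0.0]
gripper_width: 1.0
time: 20.75
tool_pos: [0.2756, -0.3374, 0.2566]
tool_rot: [0.0, 0.911, -0.412, 0.0]
contact_force: [-0.4, 0.3, -0.8]
gripper_width: 1.003
```

View pics/m5.png

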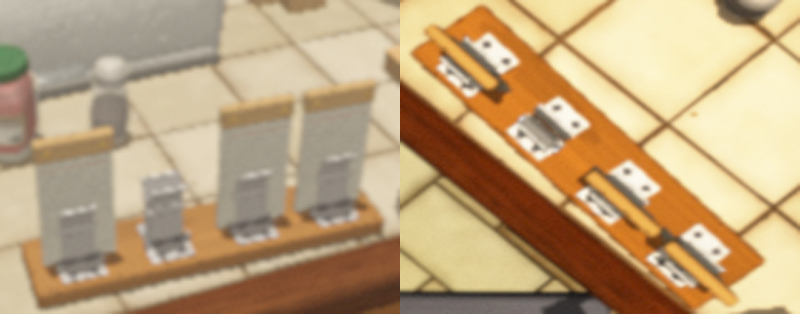

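```bash
python3 - <<'E'
from h import *
import pickle
a,b=pickle.load(open('f.pkl','rb'))
rz=lambda im,x0,x1,y0,y1,W,H:cv2.resize(im[y0:y1,x0:x1],(W,H),interpolation=cv2.INTER_CUBIC)
cv2.imwrite('pics/m6.png',np.hstack([rz(a['frame'],280,350,172,242,560,560),rz(b['frame'],240,320,205,285,240,240).repeat(1,0) if 0 else np.vstack([rz(b['frame'],242,302,205,285,240,320),np.zeros((240,240,3),np.uint8)])]))
E
```

```text
(no output)
```

View pics/m6.png

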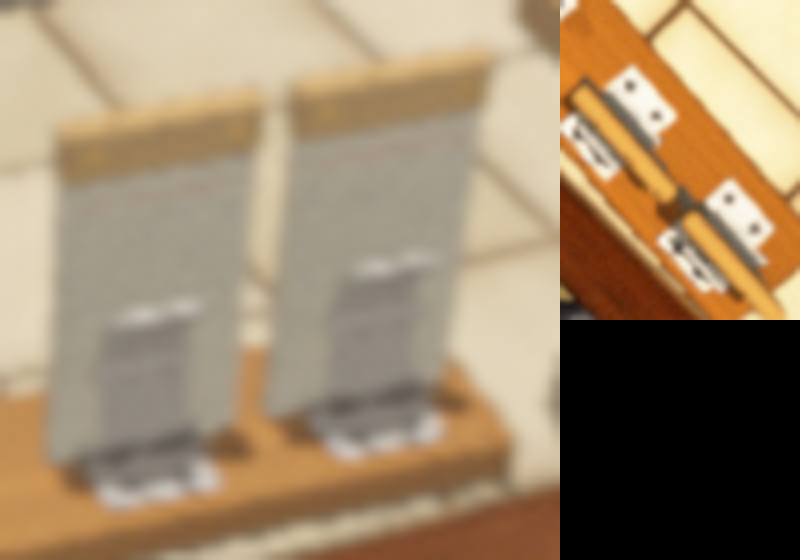

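```bash
python3 - <<'E'
from h import *
import pickle
a,b=pickle.load(open('f.pkl','rb'))
ang=np.radians(41.4);ry=np.array([np.cos(ang),np.sin(ang),0]);rx=np.array([np.sin(ang),-np.cos(ang),0])
p0=np.array([.467,-.1402,0])-rx*.002   # board-2 centre at start (rail y=+38)
for n,q in dict(b3=[(57,183),(247,152),(47,463),(235,430)],b4=[(290,140),(472,117),(268,417),(443,388)]).items():
    P=[]
    for c in q:
        o,v=ray(a,(280+c[0]/8,172+c[1]/8));X=o+v*((p0-o)@rx)/(v@rx);P.append([(X-p0)@ry*1e3+38,X[2]*1e3])
    P=np.array(P);print(n,P.round(1).tolist(),'mid y',P[:,0].mean().round(1),'tilt edges',((P[:2,0]-P[2:,0])/(P[:2,1]-P[2:,1])).round(3),'tilt horiz',((P[::2,1]-P[1::2,1])/(P[::2,0]-P[1::2,0])).round(3))
E
```

```text
b3 [[-6.8, 124.3], [-66.1, 122.3], [-7.4, 18.9], [-70.4, 15.7]] mid y -37.7 tilt edges [0.006 0.041] tilt horiz [0.033 0.051]
b4 [[-79.6, 123.6], [-139.2, 119.2], [-81.5, 18.1], [-142.7, 14.3]] mid y -110.7 tilt edges [0.017 0.033] tilt horiz [0.074 0.062]
```

```bash
python3 -c "
from plant import manip
s=manip.state();print(s['time'],s['contact_force'],abs(s['joint_vel']).max());print(manip.job_done())"
```

```text
20.85 [-0.10608863  0.48085913  0.48129661] 0.007286525470007161
the job is handed in; nothing more can be done
None
```

I moved the second-from-left board into the new right-hand clip and handed the job in at about 21 s of the 72 allowed.

- **Finding the tired clip:** I tugged only the second-from-left board. It slid about 6 mm at a steady 2.3 N or so, weight included, well below what a firm clip holds. I did not tug the first and third boards, so that their clips are firm is inferred, not felt.
- **Fitting it in the new clip:** the board went in at 10 to 18 N. The force then rose to 15 N as it met the bar, at the same tool height as when it stood home in its old clip.
- **Position, from the last pictures:**
  - The second clip is empty, and the moved board's height matches its neighbour's within about 2 mm.
  - The board sits about 3 mm left of the clip's middle, against 10 mm allowed.
  - The two tilt readings disagreed. The side edges gave none relative to its neighbour, and the horizontal edges gave about 0.03 rad, against 0.10 allowed.
  - Squareness I judged only by eye in the top view; it looked in line.
- **Surroundings:** the other boards, the jar and the shaker look unmoved by eye. The hand is clear, at rest and touching nothing.

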